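# Undo the captive screw and open the gear hatch of a potter's wheel

## Task

Open the gear hatch of the potter's wheel: pull the red captive screw up against its spring until you feel its thread meet the nut, then, still pulling, unscrew it (counterclockwise from above) about half a turn to its end stop so that it stays out by itself. Then slide the hatch fully open towards the wheel's front end and let go. Be gentle with the thread, neither yanking the screw against it nor forcing it at its stop, and leave the things lying around where they are.

Things in the scene. Friction and masses are not known exactly. Their poses are not given: they have to be found in the camera images.
- drive: Bench potter's wheel, fixed: grey gearbox 240 x 170 x 70 mm high; behind it a terracotta-coloured splash pan (316 mm wide, 100 mm high). Origin on the table below the screw's axis (hatch shut); x points from the gearbox's front end (130 mm before the origin) to the pan (centre 285 mm behind), z up. The hatch opens along -x.
- knob_center (a point): Centre, half-way up, of the captive screw's red round knob: diameter 32 mm, 24 mm high, axis vertical, white line on top. It stands above a round aluminium boss (40 mm wide, its top 22 mm below the knob's centre while the screw is in) on the hatch. Grip it in any direction and turn it by friction; it is also the handle by which the hatch is slid.
- lift (a joint): How far (m) the screw stands out, up positive, 0 fully in. The spring draws it in with 5 N at 0 plus 0.25 N per mm, and the screw weighs 0.7 N. Until its thread takes it snaps back when released and cannot be unscrewed. While it stands out less than 15 mm its pin locks the hatch.
- screw (a joint): Turn of the screw (rad), counterclockwise from above positive. It starts at -0.3 to 0 and has free play there; the thread begins to take at about 0 and rises to an end stop at 3.1. Fully unscrewed means beyond 2.75. It needs about 0.05 N m to turn. It stays where it is left.
- nut: The screw's floating nut, hidden in the boss. Pulled up, the screw meets it as a firm stop after 7 to 13.5 mm: it differs each time, cannot be seen and must be felt. Within about 1.5 mm below that stop it can be unscrewed. The thread then raises it 4 mm per rad with 1.8 mm of play up and down, and holds it when released. This origin is the boss's foot and tells nothing of the nut's height.
- hatch (a joint): Opening of the hatch (m): 0 shut, 0.08 fully open; it slides along -x of the gearbox, with about 2.5 N of friction, to a stop, and stays where it is left. The cream plate is 125 x 100 mm, 6 mm thick, on the gearbox top at 70 mm; the screw stands on it 30 mm from its front edge.
- jar_mid (a point): Middle of a cream glaze jar with a blue lid, diameter 64 mm, 85 mm high, standing beside the gearbox: leave it alone
- brush: A brush 170 mm long lying beside the gearbox: leave it alone
- bowl_mid (a point): Middle of a small blue bowl, diameter 90 mm, 45 mm high: leave it alone
- rib_mid (a point): Middle of a flat wooden potter's rib 100 x 55 x 8 mm: leave it alone

How it is judged:
By the outcome, as a careful person would: the job done as asked, in the order asked, and still so for the second after the job is handed in, with the robot touching nothing.
It also fails if it takes over 72 s, if anything falls off the work surface, if the arm or the gripper's body presses on something with over 40 N, if the wrist force passes 120 N, or if a joint passes its speed limit or range.

## Robot

A 6-joint arm with a two-finger parallel gripper is mounted at the origin on the work surface. World frame = base frame: x ahead of the robot, y to its left, z up, the work surface at z = 0. Lengths are in m, angles in rad, forces in N, time in s.
With the tool pointing down it reaches from about 0.35 to 0.975 m from the base axis. Payload 4.9 kg.
Tool frame: the origin (TCP) lies at the very end of the fingers, on their centre line; the grasp point (between the pads) lies 19 mm behind it (ctrl.pinch_z is the distance from the TCP to the grasp point, in m); z points along the fingers, y is the direction in which the jaws open and shut (so a half turn about z gives the same grasp; the last joint's range is limited). The gripper opens to 85 mm and grips with 20 to 120 N. Pads are 22 mm wide; open, the fingers measure 114 mm over their backs; the gripper's body (76 mm by 85 mm) begins 54 mm behind the grasp point. The pads swing forward as they close: fully open they stand 13 mm farther back than shut.
Start: joints at [1.163, 0.053, 1.613, -0, 1.476, -0.119], TCP at [0.178, 0.599, 0.197] pointing down, gripper open.
Joint ranges: [-3.01, 3.01], [-1.01, 2.22], [0.06, 2.58], [-1.02, 4.17], [0.09, 2.62], [-3.14, 3.14]. Speed limits (rad/s): [2.57, 2.57, 3.14, 3.14, 3.14, 3.14].

## Interface

Orientations are given as a rotation vector (axis times angle).
In Python, from station import ctrl gives the robot as it stands.
- The arm moves only by the tool carry_out, never from a script. Its argument "series" is a list of rows, each a list of 7 numbers: the shift along the world's x, y, z each as a share of 0.025 m, from -1 to 1, then the turn, a rotation vector about the world's x, y, z each as a share of 0.1 rad, from -1 to 1, then the opening, from 0 (shut) to 1 (fully open). A call has 1 to 12 rows; each row shifts and turns the commanded pose from where the row before left it; what a row does not reach is not made up. A row lasts 1/10 s, in which the tool goes at most 50 mm and 8.59 degrees, less where a joint would pass 70% of its speed; a pose out of reach is approached as far as the arm can. A call with a number of a shift or a turn outside -1 to 1 is refused whole. A call with a gripper value outside its range is refused whole. The fingers move at their own pace and stop on an object; "grip_force" is the grip in N (left out, the last holds). Time passes only in rows, so rows that do not move let the fingers close. It gives the time, the measured TCP pose, the force and the opening at its end, in the units of the state.
- ctrl.get_obs(): the state, without advancing time (a new reading comes with each control period).
- ctrl.get_image(name): name is "scene" or "top" or "wrist"; returns a dict with "frame" (420x560x3 uint8, blue, green, red), "fx", "fy", "cx", "cy" (pixels), "R" (3x3) and "t" (3): a world point X has camera coordinates R X + t; the wrist camera has in their place "hand_eye" (4x4, takes a point from camera to tool coordinates, whose origin is the TCP and whose axes are the flange's). Camera axes: x right, y down, z forward; pixel columns grow to the right and rows downward; lengths in m; the calibration is good to about 2 mm. A picture is of the moment at which its call begins: read the wrist's pose just before it. There is no depth.
- ctrl.finish_job(): hands the job in, once; it reports no verdict.
Trained networks look in a picture, given as the dict that the camera call returned (one of the last four; its "shot" number tells which), for a name from the list of things; names that differ only in an ending like _2 or _b are one class to them, and where a whole thing is asked for, a point or a joint stands for the part that bears it (a point fixed in the world has none). Each returns a list of dicts, best first, with "p" (0 to 1); they miss things now and then, are a little off and sometimes report something else, mostly with a low value. They report only what shows in the picture. A call takes as long as a camera call.
- ctrl.trace(picture, name): "mask" (420x560 bool, what is visible of it) and "rect" ([left, top, width, height] as shares, 0 to 1, of the picture: columns of its width, rows of its height, round what is visible of it).
- ctrl.mark_of(picture, name): "position" ([column, row] as shares, 0 to 1, of the picture: columns of its width, rows of its height: a listed point, or the origin of a listed thing).
The state is a dict: "t": time; "q": joint angles; "dq": joint speeds; "effort": joint torques, N m; "tool_pos": TCP position; "tool_rot": TCP orientation; "contact_force": force on the tool from outside, world axes, zero at the start; "wrist_torque": the same for the moment, N m; "opening": finger opening in m.
Only numpy, scipy, OpenCV 4.12 (cv2) and the standard library are available. Lean on these libraries where they do the work, as an engineer would, in place of code of your own. Each camera call takes 0.05 s, during which the arm holds its last target.

## Working session

There is one attempt and no reset: what is moved stays moved. The work goes in short steps, Python scripts to look and compute and a tool call to move; the robot and the scene stay as the last step left them, time stands still between calls to the robot, and variables do not carry over. Pictures are saved under pics/ and viewed, and the job is handed in when it is done.

Besides the shell and the picture viewer there is one more tool, called after "Request:" by a JSON object that holds its "fn" and its "kwargs", one argument or row to a line. carry_out: Moves the arm, as the interface text tells. Shift numbers are shares of 0.025 m and turn numbers shares of 0.1 rad, none past 1 either way. Its arguments: {"type":"object","properties":{"series":{"type":"array"},"grip_force":{"type":"number"}},"required":["series"]}

```bash
mkdir -p pics; cat > h.py <<'E'
import numpy as np, cv2
from station import ctrl
from scipy.spatial.transform import Rotation as Ro
def ray(p,im):
    h,w=420,560
    u,v=p[0]*w,p[1]*h
    d=np.array([(u-im['cx'])/im['fx'],(v-im['cy'])/im['fy'],1.])
    return d
def world(im,o=None):
    if 'R' in im: 
        R=np.array(im['R']);t=np.array(im['t']);return R.T,-R.T@t
    H=np.array(im['hand_eye']);T=Ro.from_rotvec(o['tool_rot']).as_matrix()
    return T@H[:3,:3],T@H[:3,3]+o['tool_pos']
E
python3 - <<'E'
from h import *
o=ctrl.get_obs()
print({k:np.round(v,3) for k,v in o.items()})
L=[]
for n in ['scene','top','wrist']:
    o=ctrl.get_obs();im=ctrl.get_image(n);cv2.imwrite(f'pics/{n}0.png',im['frame'])
    A,c=world(im,o)
    print(n,'cam',np.round(c,3))
    for nm in ['knob_center','drive','nut','jar_mid','bowl_mid','rib_mid','brush']:
        r=ctrl.mark_of(im,nm)
        if r:
            d=A@ray(r[0]['position'],im)
            zz={'knob_center':.098+.0,'nut':.076,'jar_mid':.0425,'bowl_mid':.022,'rib_mid':.004}.get(nm,0)
            print(n,nm,round(r[0]['p'],2),np.round(np.array(r[0]['position'])*[560,420],1),'z=',zz,np.round(c+d*(zz-c[2])/d[2],4))
            if nm=='knob_center' and r[0]['p']>.4:L.append((c,d/np.linalg.norm(d)))
M=sum(np.eye(3)-np.outer(d,d) for c,d in L);b=sum((np.eye(3)-np.outer(d,d))@c for c,d in L)
if len(L)>1: print('knob',np.linalg.solve(M,b))
print(ctrl.get_obs()['t'])
E
```

```text
{'t': np.float64(0.0), 'q': array([ 1.163,  0.053,  1.614, -0.   ,  1.476, -0.119]), 'dq': array([-0.001, -0.   , -0.001,  0.001, -0.001, -0.001]), 'effort': array([ 0.0000e+00, -3.9369e+01, -3.7017e+01, -0.0000e+00,  7.0000e-03,
        0.0000e+00]), 'tool_pos': array([0.178, 0.598, 0.196]), 'tool_rot': array([-4.520e-01, -3.108e+00,  3.000e-03]), 'contact_force': array([ 0.218, -0.253, -0.546]), 'wrist_torque': array([ 0.032,  0.024, -0.006]), 'opening': np.float64(0.086)}
scene cam [1.369 0.051 1.126]
scene knob_center 0.48 [299.8 201.9] z= 0.098 [0.6185 0.0912 0.098 ]
scene drive 0.69 [298.2 229.9] z= 0 [0.6329 0.0904 0.    ]
scene nut 0.58 [304.  215.1] z= 0.076 [0.6407 0.1017 0.076 ]
scene jar_mid 0.59 [363.7 215.5] z= 0.0425 [0.6163 0.2485 0.0425]
scene bowl_mid 0.57 [411.8 194.3] z= 0.022 [0.5341 0.3802 0.022 ]
scene rib_mid 0.63 [192.9 237.9] z= 0.004 [ 0.6628 -0.1662  0.004 ]
scene brush 0.87 [232.6 241.9] z= 0 [ 0.6704 -0.0694  0.    ]
top cam [0.399 0.045 1.373]
top knob_center 0.58 [272.4 188.6] z= 0.098 [0.6548 0.0967 0.098 ]
top drive 0.92 [274.2 201.6] z= 0 [0.6374 0.0952 0.    ]
top nut 0.56 [275.2 194.9] z= 0.076 [0.6423 0.0899 0.076 ]
top jar_mid 0.88 [215.3 204. ] z= 0.0425 [0.6223 0.2529 0.0425]
top bowl_mid 0.6 [167.5 236.8] z= 0.022 [0.5343 0.3831 0.022 ]
top rib_mid 0.92 [365.8 185.7] z= 0.004 [ 0.684  -0.1611  0.004 ]
top brush 0.92 [334.7 190. ] z= 0 [ 0.6718 -0.0743  0.    ]
wrist cam [0.096 0.622 0.373]
knob [0.64695991 0.09238552 0.13707702]
1.2
```

View pics/scene0.png

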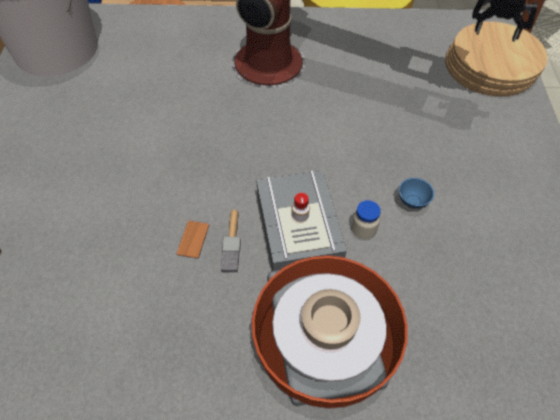

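View pics/top0.png

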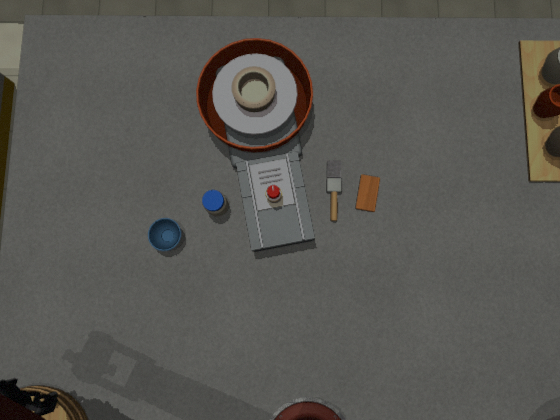

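Request:
{"fn": "carry_out", "kwargs": {
  "series": [
    [0.67,-0.72,0.1,0,0,-1,1],
    [0.67,-0.72,0.1,0,0,-1,1],
    [0.67,-0.72,0.1,0,0,-1,1],
    [0.67,-0.72,0.1,0,0,-1,1],
    [0.67,-0.72,0.1,0,0,-1,1],
    [0.67,-0.72,0.1,0,0,-1,1],
    [0.67,-0.72,0.1,0,0,-1,1],
    [0.67,-0.72,0.1,0,0,-1,1],
    [0.67,-0.72,0.1,0,0,-1,1],
    [0.67,-0.72,0.1,0,0,-1,1],
    [0.67,-0.72,0.1,0,0,-1,1],
    [0.67,-0.72,0.1,0,0,-1,1]
  ]
}}

```text
t: 2.4
tool_pos: [0.3796, 0.3823, 0.2271]
tool_rot: [2.133, 2.306, 0.001]
contact_force: [0.6, -0.3, 0.7]
opening: 0.0852
```

Request:
{"fn": "carry_out", "kwargs": {
  "series": [
    [0.67,-0.72,0.1,0,0,-1,1],
    [0.67,-0.72,0.1,0,0,-1,1],
    [0.67,-0.72,0.1,0,0,-1,1],
    [0.67,-0.72,0.1,0,0,-1,1],
    [0.67,-0.72,0.1,0,0,-1,1],
    [0.67,-0.72,0.1,0,0,-1,1],
    [0.67,-0.72,0.1,0,0,-1,1],
    [0.67,-0.72,0.1,0,0,-1,1],
    [0.67,-0.72,0.1,0,0,-1,1],
    [0.67,-0.72,0.1,0,0,-1,1],
    [0.67,-0.72,0.1,0,0,-1,1],
    [0.67,-0.72,0.1,0,0,-1,1]
  ]
}}

```text
t: 3.6
tool_pos: [0.5806, 0.1663, 0.257]
tool_rot: [-3.063, -0.699, -0.0]
contact_force: [0.5, 0.7, -0.0]
opening: 0.0859
```

```bash
cat > look.py <<'E'
from h import *
import sys
tag=sys.argv[1]
o=ctrl.get_obs();im=ctrl.get_image('wrist');cv2.imwrite(f'pics/w{tag}.png',im['frame'])
print('t',o['t'],'q',np.round(o['q'],3),'pos',np.round(o['tool_pos'],4),'F',np.round(o['contact_force'],2),'T',np.round(o['wrist_torque'],3),'op',o['opening'])
A,c=world(im,o);print('cam',c)
L=[]
for nm in ['knob_center','nut','drive']:
    for r in ctrl.mark_of(im,nm)[:1]:
        d=A@ray(r['position'],im);z={'knob_center':.13,'nut':.076,'drive':0}[nm]
        print(nm,round(r['p'],2),np.round(np.array(r['position'])*[560,420],1),z,np.round(c+d*(z-c[2])/d[2],4))
E
python3 look.py 1
```

```text
t 3.6 q [ 0.156 -0.026  1.593  0.     1.575  1.278] pos [0.5806 0.1663 0.257 ] F [ 0.55  0.72 -0.04] T [-0.003 -0.025 -0.002] op 0.08591400507441686
cam [0.65672215 0.20148565 0.43317409]
knob_center 0.88 [383.6 162.7] 0.13 [0.6412 0.0901 0.13  ]
nut 0.62 [367.3 152.2] 0.076 [0.6404 0.09   0.076 ]
drive 0.9 [348.8 142.1] 0 [0.6378 0.092  0.    ]
```

View pics/w1.png

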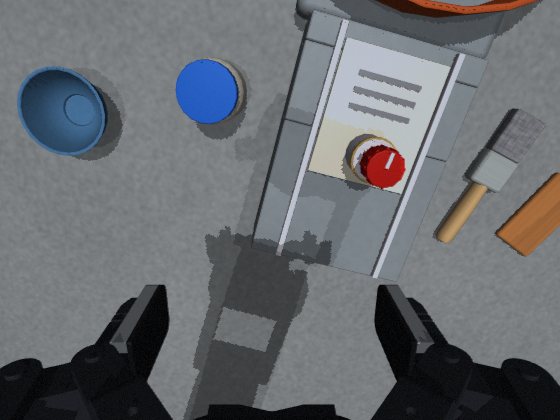

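```bash
cat > tri.py <<'E'
from h import *
# triangulate from scene/top/wrist using red-mask centroid & network
L=[];P=[]
for n in ['scene','top','wrist']:
    o=ctrl.get_obs();im=ctrl.get_image(n);A,c=world(im,o)
    r=ctrl.mark_of(im,'knob_center'); t=ctrl.trace(im,'knob_center')
    if r: d=A@ray(r[0]['position'],im);L.append((c,d/np.linalg.norm(d)));print(n,'mark',np.array(r[0]['position'])*[560,420],r[0]['p'])
    if t: print(n,'rect',np.array(t[0]['rect'])*[560,420,560,420],t[0]['p'])
    f=im['frame'].astype(int);m=(f[...,2]>110)&(f[...,1]<50)&(f[...,0]<50)
    k,lab,st,ce=cv2.connectedComponentsWithStats(m.astype(np.uint8))
    for i in range(1,k):
        if st[i,4]>40: print('  red',st[i],np.round(ce[i],1))
def sol(L):
    M=sum(np.eye(3)-np.outer(d,d) for c,d in L);b=sum((np.eye(3)-np.outer(d,d))@c for c,d in L)
    x=np.linalg.solve(M,b);print(x,[np.round(np.linalg.norm((np.eye(3)-np.outer(d,d))@(x-c)),4) for c,d in L])
sol(L);sol(L[1:])
E
python3 tri.py
```

```text
scene mark [302.176 200.718] 0.6
scene rect [294.504 193.494  14.     17.094] 0.48
  red [295 194  13  11  84] [300.8 199. ]
top mark [273.784 187.698] 0.6
top rect [265.216 184.002  14.112  16.086] 0.72
  red [267 186  12  11  93] [272.9 191.2]
wrist mark [385.224 163.59 ] 0.84
wrist rect [364.784 140.91   42.784  46.704] 0.77
  red [ 368  148   39   40 1014] [387.1 169.1]
[0.64510968 0.09352297 0.14065354] [np.float64(0.0016), np.float64(0.004), np.float64(0.0042)]
[0.64443457 0.09333729 0.14411465] [np.float64(0.0039), np.float64(0.0039)]
```

Request:
{"fn": "carry_out", "kwargs": {
  "series": [
    [0.47,-0.6,0,0,0,-1,1],
    [0.47,-0.6,0,0,0,-1,1],
    [0.47,-0.6,0,0,0,-1,1],
    [0.47,-0.6,0,0,0,-1,1],
    [0.48,-0.6,0,0,0,-1,1],
    [0,0,0,0,0,0,1]
  ]
}}

```text
t: 4.85
tool_pos: [0.6398, 0.0906, 0.2565]
tool_rot: [3.14, -0.078, -0.0]
contact_force: [-1.6, -0.1, 0.0]
opening: 0.0852
```

```bash
python3 look.py 2; python3 - <<'E'
from h import *
o=ctrl.get_obs();im=ctrl.get_image('wrist')
print(im['fx'],im['cx'],im['cy'])
A,c=world(im,o)
f=im['frame'].astype(int);m=(f[...,2]>110)&(f[...,1]<50)&(f[...,0]<50)
k,lab,st,ce=cv2.connectedComponentsWithStats(m.astype(np.uint8))
for i in range(1,k):
    if st[i,4]>40: print('  red',st[i],np.round(ce[i],1))
s=im['frame'][0:420,0:560]
cv2.imwrite('pics/w2b.png',im['frame'])
E
```

```text
t 4.85 q [ 0.026  0.074  1.492 -0.     1.576  1.646] pos [0.6398 0.0906 0.2565] F [-1.63 -0.1   0.  ] T [ 0.044  0.073 -0.008] op 0.08520954040376466
cam [0.72424318 0.08481678 0.43264111]
knob_center 0.79 [270.6 188.7] 0.13 [0.6393 0.0899 0.13  ]
nut 0.64 [271.7 173.4] 0.076 [0.6398 0.0888 0.076 ]
drive 0.92 [269.9 159.6] 0 [0.6388 0.091  0.    ]
365.9765000440983 271.34685069978013 211.39872074115152
  red [252 173  40  39 997] [271.6 193.1]
```

View pics/w2.png

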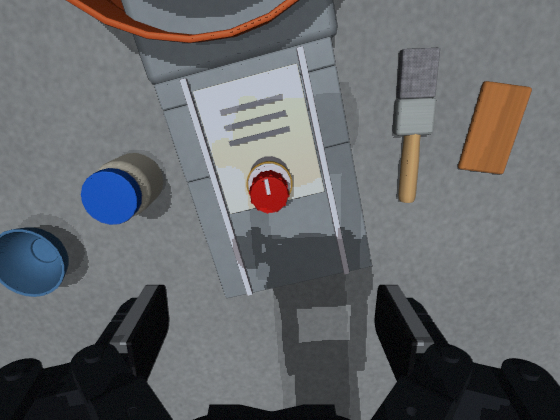

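```bash
python3 - <<'E'
from h import *
o=ctrl.get_obs();im=ctrl.get_image('wrist');A2,c2=world(im,o)
# view1 pose
o1={'tool_pos':np.array([0.5806,0.1663,0.257]),'tool_rot':np.array([-3.063,-0.699,0.])};A1,c1=world(im,o1);print(c1)
def w(p,A): return A@ray(np.array(p)/[560,420],im)
def sol(L):
    L=[(c,d/np.linalg.norm(d)) for c,d in L]
    M=sum(np.eye(3)-np.outer(d,d) for c,d in L);b=sum((np.eye(3)-np.outer(d,d))@c for c,d in L)
    x=np.linalg.solve(M,b);print(np.round(x,4),[np.round(np.linalg.norm((np.eye(3)-np.outer(d,d))@(x-c)),4) for c,d in L])
sol([(c1,w([384.4,163.1],A1)),(c2,w([270.6,188.7],A2))])
sol([(c1,w([387.1,169.1],A1)),(c2,w([271.6,193.1],A2))])
def at(p,z): d=w(p,A2);return c2+d*(z-c2[2])/d[2]
# rails (two points each)
for a,b in [((249,294),(184,82)),((345,270),(301,49)),((228,297),(165,108))]:
    p=at(b,.08)-at(a,.08);print(at(a,.08),'ang',np.degrees(np.arctan2(p[1],p[0])))
# knob disc size
cv2.imwrite('pics/z2.png',cv2.resize(im['frame'][150:240,220:330],None,fx=6,fy=6,interpolation=cv2.INTER_CUBIC))
for z in (.12,.13,.14,.15,.16): print(z,at((271,193),z),np.linalg.norm(at((252,193),z)-at((290,193),z)))
E
```

```text
[0.65751411 0.20156774 0.43312281]
[0.6417 0.0925 0.1405] [np.float64(0.0009), np.float64(0.0009)]
[0.6395 0.0914 0.1483] [np.float64(0.0001), np.float64(0.0001)]
[0.50400531 0.12257257 0.08      ] ang 11.260686772012496
[0.52919792 0.01682286 0.08      ] ang 11.106658587774696
[0.50121115 0.14617752 0.08      ] ang 11.447401289606562
0.12 [0.63116823 0.09224957 0.12      ] 0.033843587029765046
0.13 [0.6341009  0.09209342 0.13      ] 0.03276278076283523
0.14 [0.63703357 0.09193727 0.14      ] 0.03168197449590544
0.15 [0.63996624 0.09178111 0.15      ] 0.030601168228975628
0.16 [0.64289891 0.09162496 0.16      ] 0.029520361962045816
```

View pics/z2.png

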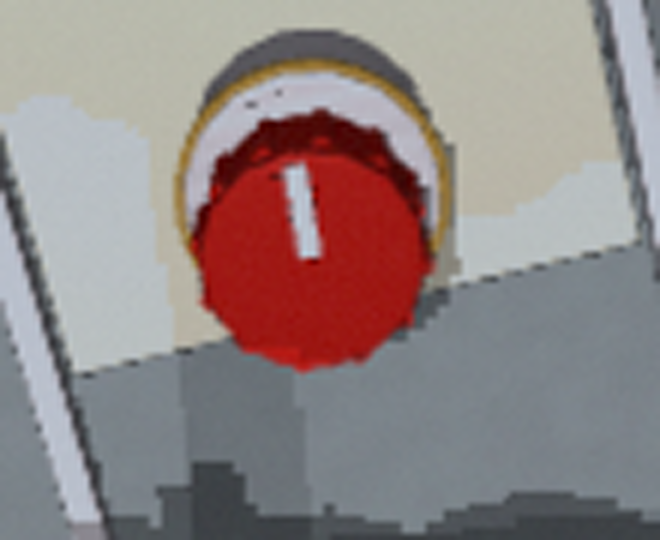

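Request:
{"fn": "carry_out", "kwargs": {
  "series": [
    [0,0.03,-0.9,0,0,0,1],
    [0,0,-0.9,0,0,0,1],
    [0,0,-0.9,0,0,0,1],
    [0,0,-0.9,0,0,0,1],
    [0,0,-0.9,0,0,0,1],
    [0,0,-0.3,0,0,0,1],
    [0,0,-0.3,0,0,0,1],
    [0,0,0,0,0,0,1]
  ]
}}

```text
t: 5.95
tool_pos: [0.6387, 0.0931, 0.1291]
tool_rot: [3.141, -0.073, -0.001]
contact_force: [0.6, 0.0, -0.2]
opening: 0.0856
```

```bash
python3 look.py 3; python3 - <<'E'
from h import *
im=ctrl.get_image('scene')
cv2.imwrite('pics/s3.png',cv2.resize(im['frame'][130:280,220:390],None,fx=4,fy=4,interpolation=cv2.INTER_CUBIC))
E
```

```text
t 5.95 q [0.03  0.149 1.625 0.    1.368 1.647] pos [0.6387 0.0931 0.1291] F [ 0.61  0.   -0.23] T [ 0.024 -0.027  0.017] op 0.08563073982036878
cam [0.72325119 0.08752598 0.30521484]
knob_center 0.86 [273.  253.9] 0.13 [0.6382 0.0908 0.13  ]
nut 0.6 [276.  213.4] 0.076 [0.6416 0.0885 0.076 ]
drive 0.69 [271.8 187.6] 0 [0.6384 0.0914 0.    ]
```

View pics/w3.png

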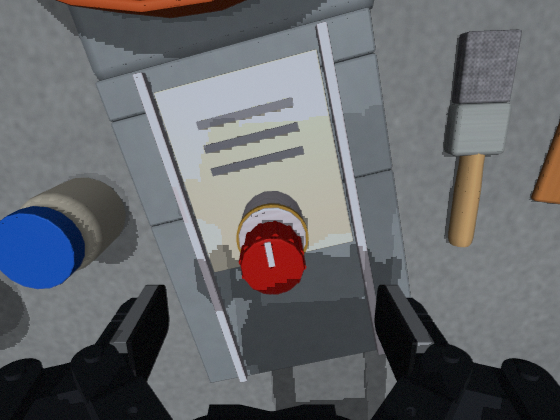

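View pics/s3.png

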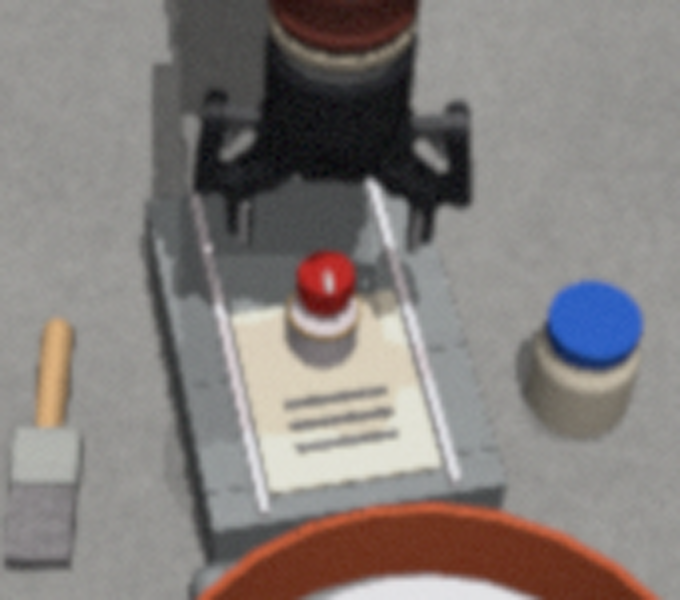

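```bash
python3 - <<'E'
from h import *
im=ctrl.get_image('wrist');o=ctrl.get_obs();A3,c3=world(im,o)
o2={'tool_pos':np.array([0.6398,0.0906,0.2565]),'tool_rot':np.array([3.14,-.078,0])};A2,c2=world(im,o2)
o1={'tool_pos':np.array([0.5806,0.1663,0.257]),'tool_rot':np.array([-3.063,-0.699,0.])};A1,c1=world(im,o1)
def w(p,A): return A@ray(np.array(p)/[560,420],im)
def sol(L):
    L=[(c,d/np.linalg.norm(d)) for c,d in L]
    M=sum(np.eye(3)-np.outer(d,d) for c,d in L);b=sum((np.eye(3)-np.outer(d,d))@c for c,d in L)
    x=np.linalg.solve(M,b);print(np.round(x,4),[np.round(np.linalg.norm((np.eye(3)-np.outer(d,d))@(x-c)),4) for c,d in L])
f=im['frame'].astype(int);m=(f[...,2]>110)&(f[...,1]<50)&(f[...,0]<50)
k,lab,st,ce=cv2.connectedComponentsWithStats(m.astype(np.uint8))
for i in range(1,k):
    if st[i,4]>40: print('  red',st[i],np.round(ce[i],1))
a,b,c=(c1,w([386.5,168.5],A1)),(c2,w([272,193.2],A2)),(c3,w([272.5,263],A3))
sol([a,b,c]);sol([b,c]);sol([a,c])
def proj(X,A,c):
    p=A.T@(np.array(X)-c);return p[:2]/p[2]*im['fx']+[im['cx'],im['cy']]
print('TCP',proj(o['tool_pos'],A3,c3),'grasp',proj(o['tool_pos']+[0,0,.019],A3,c3), 'tips', proj(o['tool_pos']+[0,.043,.013],A3,c3))
for z in(.14,.145,.15,.155): print(z,proj([.639,.0914,z],A3,c3))
for z in (.14,.15): 
  d=w((240,262),A3)-w((305,262),A3);print(z,np.linalg.norm(d)*(c3[2]-z)/abs(w((272,262),A3)[2]))
# line angle
q=[]
for p in((273,266),(268,243)):
    d=w(p,A3);q.append(c3+d*(.15-c3[2])/d[2])
v=q[1]-q[0];print('line ang',np.degrees(np.arctan2(v[1],v[0])))
E
```

```text
red [ 239  239   67   51 2200] [270.8 264.4]
[0.6393 0.0898 0.1424] [np.float64(0.0002), np.float64(0.0011), np.float64(0.001)]
[0.6384 0.0898 0.1404] [np.float64(0.0011), np.float64(0.0011)]
[0.6397 0.0906 0.1435] [np.float64(0.0003), np.float64(0.0003)]
TCP [268.62406133 252.53363475] grasp [268.29781393 269.65917004] tips [182.33008496 267.46754777]
0.14 [271.42621938 261.61969864]
0.145 [271.41575051 266.25041395]
0.15 [271.40471983 271.12963861]
0.155 [271.39308086 276.27792872]
0.14 0.03295684850224662
0.15 0.030982168224009954
line ang 8.413375008744207
```

Request:
{"fn": "carry_out", "kwargs": {
  "series": [
    [0,-0.1,-0.28,0,0,0,1],
    [0,0,-0.28,0,0,0,1],
    [0,0,0,0,0,0,0.5],
    [0,0,0,0,0,0,0.5],
    [0,0,0,0,0,0,0.5],
    [0,0,0,0,0,0,0.5]
  ],
  "grip_force": 40
}}

```text
t: 6.85
tool_pos: [0.6392, 0.0904, 0.1157]
tool_rot: [-3.141, 0.074, -0.001]
contact_force: [0.2, 0.2, 0.8]
opening: 0.0427
```

```bash
python3 look.py 4; python3 - <<'E'
from h import *
im=ctrl.get_image('scene')
cv2.imwrite('pics/s4.png',cv2.resize(im['frame'][130:280,220:390],None,fx=4,fy=4,interpolation=cv2.INTER_CUBIC))
E
```

```text
t 6.85 q [0.025 0.16  1.636 0.    1.345 1.643] pos [0.6392 0.0904 0.1157] F [0.18 0.24 0.78] T [0.024 0.011 0.012] op 0.042707374070107225
cam [0.72351901 0.08475755 0.29181161]
knob_center 0.72 [267.6 266.4] 0.13 [0.6385 0.0908 0.13  ]
nut 0.56 [269.3 221.6] 0.076 [0.6416 0.0901 0.076 ]
drive 0.76 [268.6 191.8] 0 [0.6392 0.0914 0.    ]
```

View pics/w4.png

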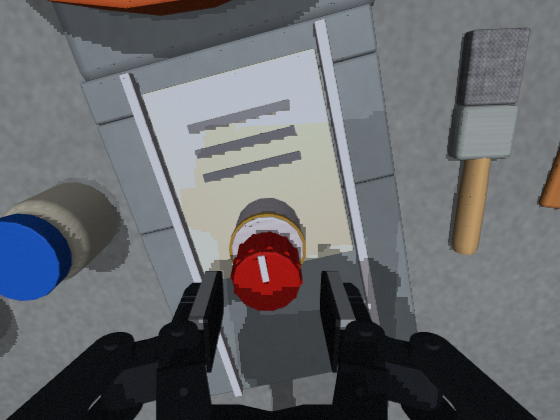

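View pics/s4.png

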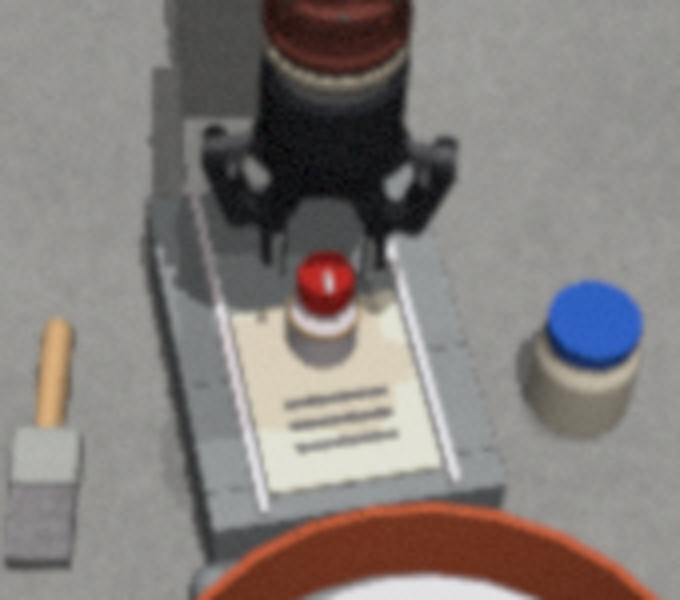

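```bash
python3 - <<'E'
from h import *
o=ctrl.get_obs()
ims={n:ctrl.get_image(n) for n in('scene','wrist')}
def proj(X,n):
    A,c=world(ims[n],o);im=ims[n];p=A.T@(np.array(X)-c);return p[:2]/p[2]*im['fx']+[im['cx'],im['cy']]
R=Ro.from_rotvec(o['tool_rot']).as_matrix();h=o['opening']/2
pics={n:cv2.resize(ims[n]['frame'],None,fx=4,fy=4,interpolation=cv2.INTER_CUBIC) for n in ims}
for z in (0,-.01,-.019,-.03):
  for s in (1,-1):
   for x in (-.011,.011):
    X=o['tool_pos']+R@np.array([x,s*h,z])
    for n in ims:
        p=proj(X,n);cv2.circle(pics[n],tuple(int(v*4) for v in p),3,(0,255,0) if z else (255,255,0),-1)
for z,col in ((.12,(255,0,255)),(.144,(0,255,255)),(.11,(255,255,255))):
  r=.016 if z>.115 else .02
  for a in np.linspace(0,6.28,60):
    X=[.639+r*np.cos(a),.0906+r*np.sin(a),z]
    for n in ims:
        p=proj(X,n);cv2.circle(pics[n],tuple(int(v*4) for v in p),1,col,-1)
a=pics['scene'][600:1100,950:1450];b=pics['wrist'][780:1380,680:1480]
cv2.imwrite('pics/a5.png',a);cv2.imwrite('pics/b5.png',b)
E
```

```text
(no output)
```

View pics/a5.png

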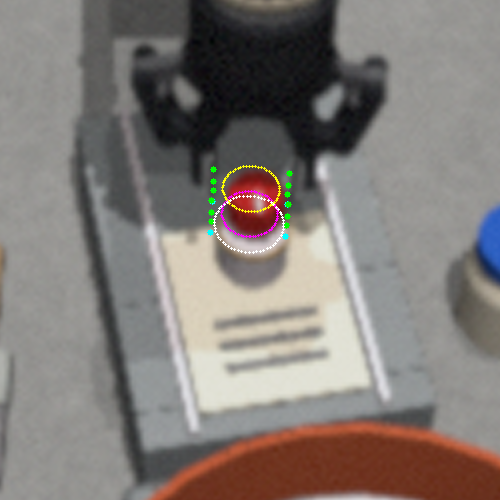

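View pics/b5.png

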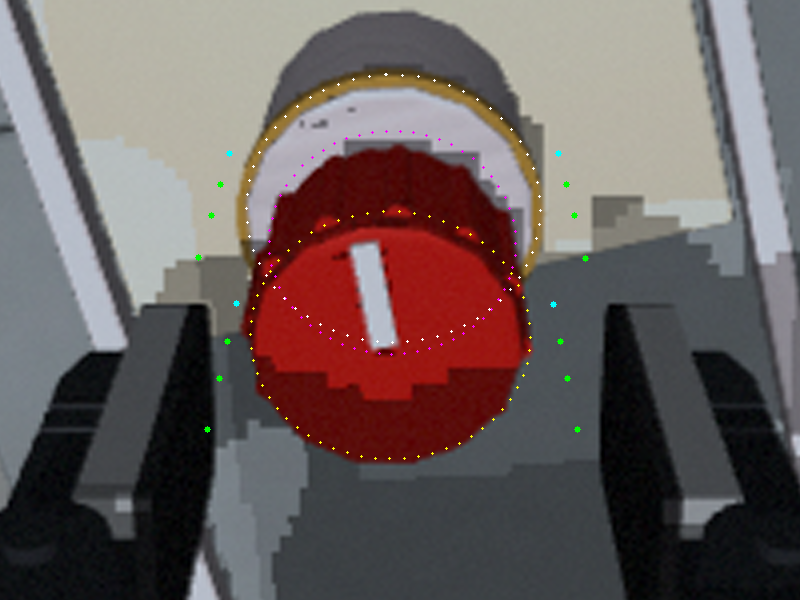

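Request:
{"fn": "carry_out", "kwargs": {
  "series": [
    [0,0,0,0,0,0,0.4],
    [0,0,0,0,0,0,0.3],
    [0,0,0,0,0,0,0.3],
    [0,0,0,0,0,0,0.3]
  ],
  "grip_force": 20
}}

```text
t: 7.6
tool_pos: [0.639, 0.0903, 0.1154]
tool_rot: [3.141, -0.074, -0.0]
contact_force: [-0.5, 0.1, -0.2]
opening: 0.0259
```

```bash
python3 look.py 6
```

```text
t 7.6 q [ 0.025  0.16   1.636 -0.     1.345  1.643] pos [0.639  0.0903 0.1154] F [-0.5   0.08 -0.18] T [ 0.037 -0.024 -0.005] op 0.025880383555522617
cam [0.72341778 0.08470933 0.29150851]
knob_center 0.71 [268.1 267.1] 0.13 [0.6381 0.0905 0.13  ]
nut 0.74 [270.4 222.2] 0.076 [0.6411 0.0894 0.076 ]
drive 0.85 [267.6 190.8] 0 [0.64  0.092 0.   ]
```

View pics/w6.png

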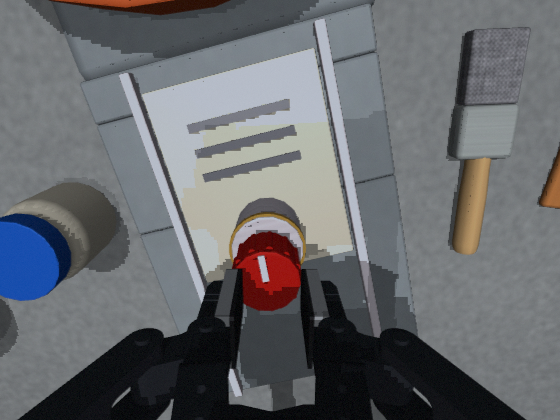

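```bash
python3 - <<'E'
from h import *
o=ctrl.get_obs();R=Ro.from_rotvec(o['tool_rot']).as_matrix()
out=[]
for n,(r0,c0) in (('scene',(150,240)),('top',(140,215))):
    im=ctrl.get_image(n);A,c=world(im,o)
    pic=cv2.resize(im['frame'][r0:r0+100,c0:c0+100],None,fx=4,fy=4,interpolation=cv2.INTER_CUBIC)
    raw=pic.copy()
    for z in (0,-.019,-.073):
        X=o['tool_pos']+R@np.array([0,0,z]);p=A.T@(X-c);p=p[:2]/p[2]*im['fx']+[im['cx'],im['cy']]
        cv2.circle(pic,(int((p[0]-c0)*4),int((p[1]-r0)*4)),4,(0,255,0),-1)
    out.append(pic)
cv2.imwrite('pics/st6.png',np.hstack(out))
print(ctrl.pinch_z)
E
```

```text
0.0187
```

View pics/st6.png

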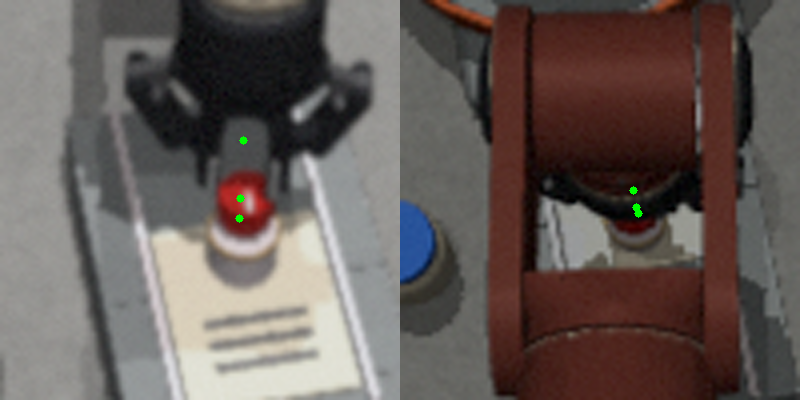

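```bash
python3 - <<'E'
from h import *
o=ctrl.get_obs();im=ctrl.get_image('wrist');A,c=world(im,o)
for cx,row,wd,op in ((270.5,271,99,.0427),(271,281,63,.0259)):
    for dd in (0,.01,.02):
        z=im['fx']*op/wd+dd
        d=A@ray(np.array([cx,row])/[560,420],im);print(dd,np.round(c+d*z,4))
print(np.round(A[:,2],3))
cv2.imwrite('pics/z6.png',cv2.resize(im['frame'][220:370,170:370],None,fx=4,fy=4,interpolation=cv2.INTER_CUBIC))
E
```

```text
0 [0.6472 0.0889 0.151 ]
0.01 [0.6424 0.0891 0.1421]
0.02 [0.6376 0.0894 0.1332]
0 [0.6469 0.0886 0.1589]
0.01 [0.6418 0.0889 0.1501]
0.02 [0.6368 0.0892 0.1413]
[-0.329  0.017 -0.944]
```

View pics/z6.png

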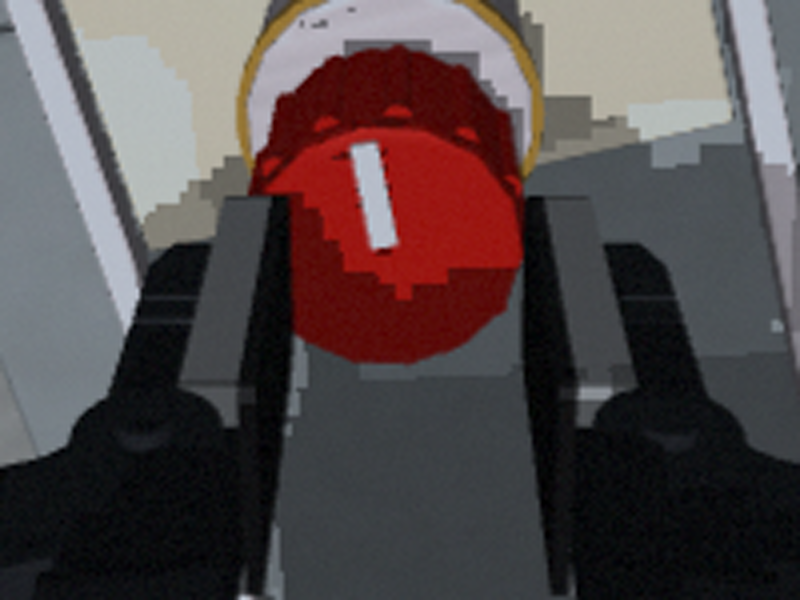

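Request:
{"fn": "carry_out", "kwargs": {
  "series": [
    [0,0,0,0,0,0,0.8],
    [0,0,0,0,0,0,0.8],
    [0,0,0,0,0,0,0.8],
    [0,0,-0.2,0,0,0,0.8],
    [0,0,-0.2,0,0,0,0.8],
    [0,0,-0.2,0,0,0,0.8],
    [0,0,-0.2,0,0,0,0.8],
    [0,0,0,0,0,0,0.6],
    [0,0,0,0,0,0,0.6]
  ]
}}

```text
t: 8.85
tool_pos: [0.6388, 0.0904, 0.0951]
tool_rot: [-3.141, 0.074, 0.001]
contact_force: [-0.1, 0.2, 0.3]
opening: 0.0513
```

```bash
python3 look.py 7;python3 - <<'E'
from h import *
im=ctrl.get_image('scene');b=ctrl.get_image('wrist')['frame']
f=lambda x,a,c:cv2.resize(x[a:a+100,c:c+100],None,fx=4,fy=4,interpolation=cv2.INTER_CUBIC)
cv2.imwrite('pics/st7.png',np.hstack([f(im['frame'],150,240),cv2.resize(b[220:370,190:340],(400,400))]))
E
```

```text
t 8.85 q [0.025 0.179 1.65  0.    1.312 1.643] pos [0.6388 0.0904 0.0951] F [-0.06  0.23  0.26] T [-0.041 -0.     0.007] op 0.05132239632217803
cam [0.72334421 0.08473982 0.27112964]
knob_center 0.75 [267.4 288.2] 0.13 [0.6383 0.0906 0.13  ]
nut 0.96 [271.3 234.4] 0.076 [0.6411 0.0888 0.076 ]
drive 0.61 [268.7 199.5] 0 [0.6385 0.0911 0.    ]
```

View pics/st7.png

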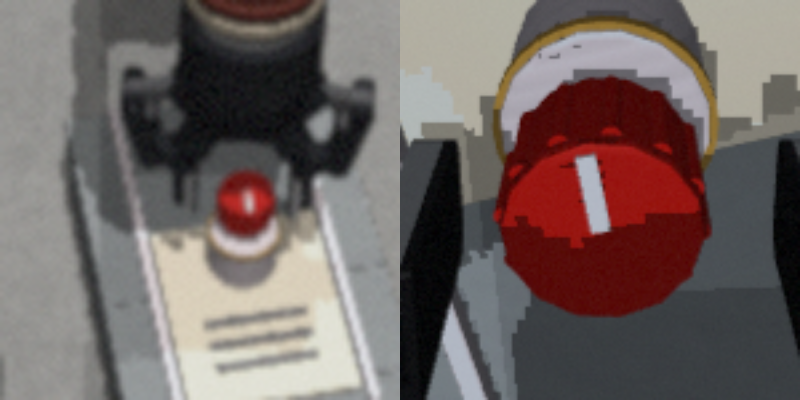

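Request:
{"fn": "carry_out", "kwargs": {
  "series": [
    [0,0,-0.14,0,0,0,0.6],
    [0,0,-0.14,0,0,0,0.6],
    [0,0,-0.14,0,0,0,0.6],
    [0,0,-0.14,0,0,0,0.6],
    [0,0,0,0,0,0,0.5]
  ]
}}

```text
t: 9.65
tool_pos: [0.6384, 0.0903, 0.0803]
tool_rot: [3.141, -0.074, -0.003]
contact_force: [0.6, 0.4, 0.1]
opening: 0.0427
```

```bash
python3 look.py 8;python3 - <<'E'
from h import *
im=ctrl.get_image('scene');b=ctrl.get_image('wrist')['frame']
f=lambda x,a,c:cv2.resize(x[a:a+100,c:c+100],None,fx=4,fy=4,interpolation=cv2.INTER_CUBIC)
cv2.imwrite('pics/st8.png',np.hstack([f(im['frame'],150,240),cv2.resize(b[220:370,190:340],(400,400))]))
E
```

```text
t 9.65 q [ 0.025  0.194  1.66  -0.     1.289  1.643] pos [0.6384 0.0903 0.0803] F [0.65 0.43 0.11] T [-0.024 -0.051  0.036] op 0.04271164622951577
cam [0.72306685 0.08471765 0.25633329]
knob_center 0.65 [265.8 310.6] 0.13 [0.6364 0.0912 0.13  ]
nut 0.7 [270.8 241.9] 0.076 [0.6425 0.089  0.076 ]
drive 0.6 [268.  204.1] 0 [0.639  0.0914 0.    ]
```

View pics/st8.png

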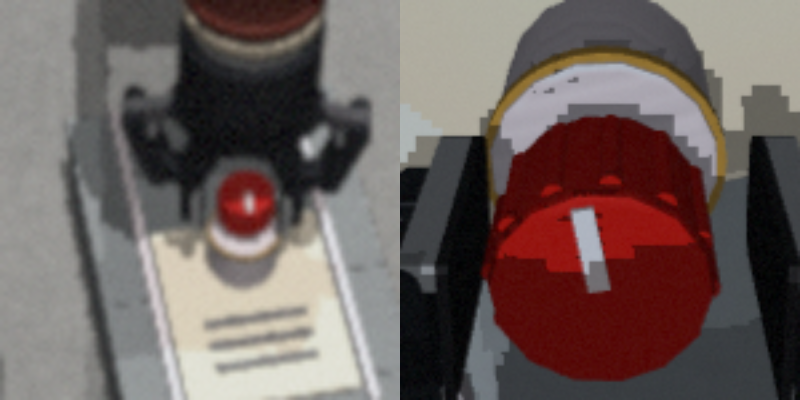

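Request:
{"fn": "carry_out", "kwargs": {
  "series": [
    [0,0,0,0,0,0,0.42],
    [0,0,0,0,0,0,0.36],
    [0,0,0,0,0,0,0.3],
    [0,0,0,0,0,0,0.3]
  ],
  "grip_force": 20
}}

```text
t: 10.35
tool_pos: [0.6394, 0.092, 0.0822]
tool_rot: [-3.138, 0.074, -0.002]
contact_force: [0.0, 5.8, 2.6]
opening: 0.0312
```

```bash
python3 look.py 9;python3 - <<'E'
from h import *
im=ctrl.get_image('scene');b=ctrl.get_image('wrist')['frame']
f=lambda x,a,c:cv2.resize(x[a:a+100,c:c+100],None,fx=4,fy=4,interpolation=cv2.INTER_CUBIC)
cv2.imwrite('pics/st9.png',np.hstack([f(im['frame'],150,240),cv2.resize(b[220:370,190:340],(400,400))]))
E
```

```text
t 10.35 q [0.026 0.192 1.658 0.003 1.29  1.643] pos [0.6394 0.092  0.0822] F [0.01 5.81 2.57] T [ 0.819  0.066 -0.014] op 0.031224914845816805
cam [0.72359085 0.08589788 0.25840125]
knob_center 0.56 [273.2 309.2] 0.13 [0.6366 0.0897 0.13  ]
nut 0.92 [275.  243.2] 0.076 [0.6418 0.0884 0.076 ]
drive 0.87 [269.3 206.6] 0 [0.6377 0.0925 0.    ]
```

View pics/st9.png

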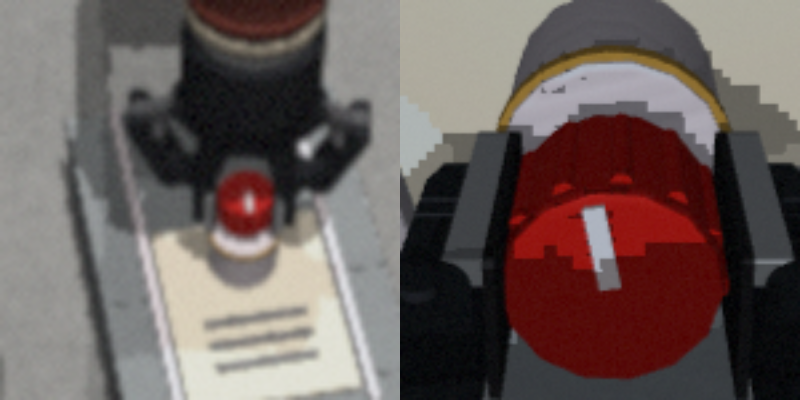

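Request:
{"fn": "carry_out", "kwargs": {
  "series": [
    [0,0.07,0.04,0,0,0,0.3],
    [0,0,0.04,0,0,0,0.25],
    [0,0,0,0,0,0,0.25],
    [0,0,0,0,0,0,0.25]
  ],
  "grip_force": 50
}}

```text
t: 11.05
tool_pos: [0.6386, 0.0921, 0.0825]
tool_rot: [-3.141, 0.074, 0.002]
contact_force: [2.4, 1.1, -5.3]
opening: 0.0304
```

```bash
cat > ob.py <<'E'
from h import *
o=ctrl.get_obs()
print('t',o['t'],'q6',np.round(o['q'][5],3),'pos',np.round(o['tool_pos'],4),'F',np.round(o['contact_force'],2),'T',np.round(o['wrist_torque'],3),'op',round(o['opening'],4))
R=Ro.from_rotvec(o['tool_rot']).as_matrix();print('yaw',np.round(np.arctan2(R[1,0],R[0,0]),3))
E
python3 ob.py
```

```text
t 11.05 q6 1.646 pos [0.6386 0.0921 0.0825] F [ 2.44  1.13 -5.28] T [ 0.177 -0.426  0.042] op 0.0304
yaw -0.047
```

Request:
{"fn": "carry_out", "kwargs": {
  "series": [
    [0,0,0.04,0,0,0,0.25],
    [0,0,0.04,0,0,0,0.25],
    [0,0,0.04,0,0,0,0.25],
    [0,0,0,0,0,0,0.25],
    [0,0,0,0,0,0,0.25]
  ]
}}

```text
t: 11.55
tool_pos: [0.6386, 0.092, 0.0861]
tool_rot: [3.141, -0.074, -0.002]
contact_force: [0.9, 1.4, -6.6]
opening: 0.0305
```

```bash
python3 ob.py
```

```text
t 11.55 q6 1.646 pos [0.6386 0.092  0.0861] F [ 0.93  1.43 -6.56] T [ 0.13  -0.184 -0.04 ] op 0.0305
yaw -0.047
```

Request:
{"fn": "carry_out", "kwargs": {
  "series": [
    [0,0,0.04,0,0,0,0.25],
    [0,0,0.04,0,0,0,0.25],
    [0,0,0.04,0,0,0,0.25],
    [0,0,0,0,0,0,0.25],
    [0,0,0,0,0,0,0.25]
  ]
}}

```text
t: 12.05
tool_pos: [0.6387, 0.092, 0.0892]
tool_rot: [3.141, -0.074, -0.001]
contact_force: [0.7, 1.3, -7.5]
opening: 0.0304
```

```bash
python3 look.py 10; python3 ob.py
```

```text
t 12.05 q [ 0.028  0.185  1.654 -0.     1.303  1.646] pos [0.6387 0.092  0.0892] F [ 0.69  1.25 -7.51] T [ 0.066 -0.02   0.036] op 0.030445429744402893
cam [0.72323613 0.08643375 0.26522944]
knob_center 0.86 [270.2 306.5] 0.13 [0.6327 0.0913 0.13  ]
nut 0.84 [273.8 240. ] 0.076 [0.64   0.0891 0.076 ]
drive 0.96 [269.4 199.3] 0 [0.6403 0.092  0.    ]
t 12.25 q6 1.646 pos [0.6387 0.0921 0.0892] F [-0.8   2.37 -7.04] T [0.085 0.021 0.024] op 0.0307
yaw -0.047
```

View pics/w10.png

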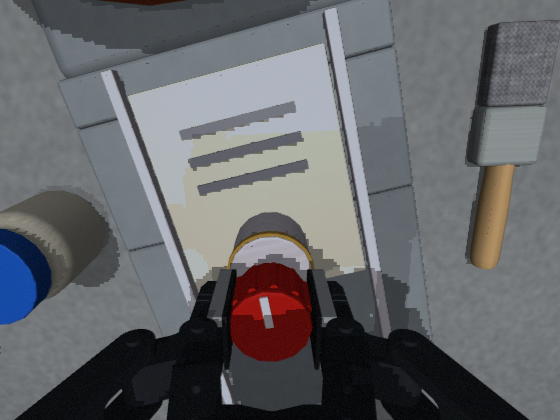

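Request:
{"fn": "carry_out", "kwargs": {
  "series": [
    [0,0,0.02,0,0,0,0.25],
    [0,0,0.02,0,0,0,0.25],
    [0,0,0,0,0,0,0.25],
    [0,0,0,0,0,0,0.25]
  ]
}}

```text
t: 12.65
tool_pos: [0.6387, 0.0921, 0.09]
tool_rot: [3.141, -0.074, -0.001]
contact_force: [-0.3, 1.7, -9.2]
opening: 0.0308
```

```bash
python3 ob.py
```

```text
t 12.65 q6 1.646 pos [0.6387 0.0921 0.09  ] F [-0.26  1.7  -9.21] T [-0.033  0.048 -0.013] op 0.0308
yaw -0.047
```

Request:
{"fn": "carry_out", "kwargs": {
  "series": [
    [0,0,0.02,0,0,0,0.25],
    [0,0,0,0,0,0,0.25],
    [0,0,0,0,0,0,0.25]
  ]
}}

```text
t: 12.95
tool_pos: [0.6387, 0.0921, 0.0903]
tool_rot: [3.141, -0.074, -0.001]
contact_force: [0.0, 1.6, -11.3]
opening: 0.0307
```

```bash
python3 ob.py
```

```text
t 12.95 q6 1.646 pos [0.6387 0.0921 0.0903] F [ 1.000e-02  1.560e+00 -1.126e+01] T [ 0.011 -0.125 -0.027] op 0.0307
yaw -0.047
```

Request:
{"fn": "carry_out", "kwargs": {
  "series": [
    [0,0,-0.02,0,0,0,0.25],
    [0,0,0,0,0,0.5,0.25],
    [0,0,0.008,0,0,0.5,0.25],
    [0,0,0.008,0,0,0.5,0.25],
    [0,0,0.008,0,0,0.5,0.25],
    [0,0,0,0,0,0,0.25]
  ]
}}

```text
t: 13.55
tool_pos: [0.6387, 0.0922, 0.0904]
tool_rot: [-3.132, -0.24, 0.001]
contact_force: [0.5, 1.5, -12.9]
opening: 0.031
```

```bash
python3 ob.py; python3 look.py 11
```

```text
t 13.55 q6 1.446 pos [0.6387 0.0922 0.0904] F [  0.51   1.45 -12.86] T [ 0.067 -0.16   0.072] op 0.031
yaw 0.153
t 13.55 q [0.028 0.184 1.653 0.    1.305 1.446] pos [0.6387 0.0922 0.0904] F [  0.51   1.45 -12.86] T [ 0.067 -0.16   0.072] op 0.03096827956059103
cam [0.72237677 0.10345989 0.2664502 ]
knob_center 0.7 [271.5 308.2] 0.13 [0.6311 0.0895 0.13  ]
nut 0.49 [ 20.8 206. ] 0.076 [0.6386 0.23   0.076 ]
drive 0.61 [273.3 202. ] 0 [0.638  0.0893 0.    ]
```

View pics/w11.png

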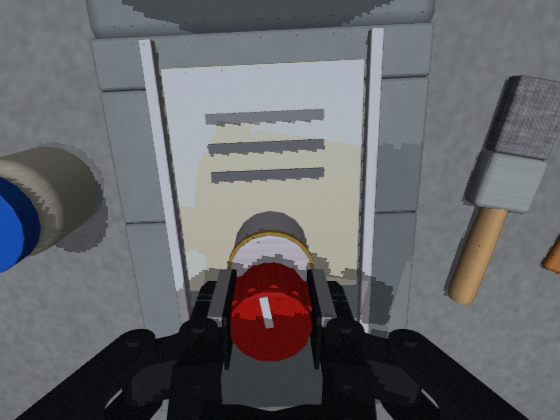

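Request:
{"fn": "carry_out", "kwargs": {
  "series": [
    [0,0,-0.03,0,0,0,0.25],
    [0,0,0,0,0,0.5,0.25],
    [0,0,0,0,0,0.5,0.25],
    [0,0,0,0,0,0.5,0.25],
    [0,0,0,0,0,0,0.25]
  ]
}}

```text
t: 14.25
tool_pos: [0.6389, 0.0923, 0.0905]
tool_rot: [-3.105, -0.473, 0.0]
contact_force: [-2.0, 2.4, -11.5]
opening: 0.0305
```

```bash
python3 ob.py
```

```text
t 14.25 q6 1.296 pos [0.6389 0.0923 0.0905] F [ -1.95   2.44 -11.47] T [0.152 0.033 0.058] op 0.0305
yaw 0.302
```

Request:
{"fn": "carry_out", "kwargs": {
  "series": [
    [0,0,0.008,0,0,0.6,0.25],
    [0,0,0.008,0,0,0.6,0.25],
    [0,0,0.008,0,0,0.6,0.25],
    [0,0,0.008,0,0,0.6,0.25],
    [0,0,0,0,0,0,0.25]
  ]
}}

```text
t: 14.75
tool_pos: [0.6389, 0.0924, 0.0912]
tool_rot: [-3.027, -0.841, -0.0]
contact_force: [-0.5, 1.9, -11.9]
opening: 0.0306
```

```bash
python3 ob.py;python3 look.py 12
```

```text
t 14.75 q6 1.057 pos [0.6389 0.0924 0.0912] F [ -0.48   1.94 -11.95] T [0.223 0.016 0.04 ] op 0.0306
yaw 0.542
t 14.75 q [0.028 0.183 1.652 0.    1.306 1.057] pos [0.6389 0.0924 0.0912] F [ -0.48   1.94 -11.95] T [0.223 0.016 0.04 ] op 0.030616125970258447
cam [0.71130178 0.13448485 0.26736255]
knob_center 0.64 [271.6 307.1] 0.13 [0.6323 0.0871 0.13  ]
nut 0.61 [272.9 235.5] 0.076 [0.6421 0.0922 0.076 ]
drive 0.63 [271.5 201.3] 0 [0.6384 0.091  0.    ]
```

View pics/w12.png

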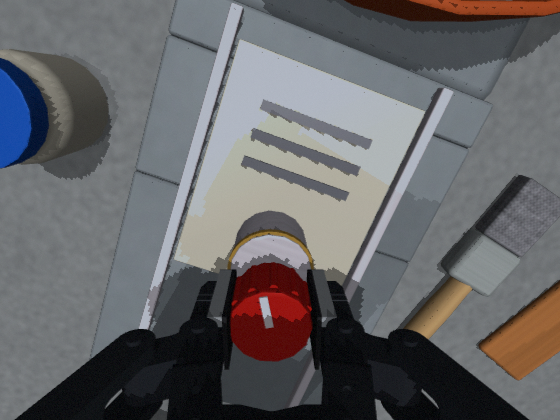

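Request:
{"fn": "carry_out", "kwargs": {
  "series": [
    [0,0,0.008,0,0,0.8,0.25],
    [0,0,0.012,0,0,0.8,0.25],
    [0,0,0.012,0,0,0.8,0.25],
    [0,0,0.012,0,0,0.8,0.25],
    [0,0,0,0,0,0,0.25]
  ]
}}

```text
t: 15.45
tool_pos: [0.6389, 0.0925, 0.0923]
tool_rot: [-2.854, -1.312, -0.0]
contact_force: [-2.3, 2.1, -11.0]
opening: 0.0305
```

```bash
python3 ob.py
```

```text
t 15.45 q6 0.737 pos [0.6389 0.0925 0.0923] F [ -2.32   2.1  -11.01] T [0.487 0.13  0.016] op 0.0305
yaw 0.862
```

Request:
{"fn": "carry_out", "kwargs": {
  "series": [
    [0,0,0.013,0,0,0.8,0.25],
    [0,0,0.013,0,0,0.8,0.25],
    [0,0,0.013,0,0,0.8,0.25],
    [0,0,0.013,0,0,0.8,0.25],
    [0,0,0.013,0,0,0.8,0.25],
    [0,0,0.013,0,0,0.8,0.25],
    [0,0,0,0,0,0,0.25]
  ]
}}

```text
t: 16.15
tool_pos: [0.6389, 0.0926, 0.0942]
tool_rot: [-2.461, -1.951, -0.001]
contact_force: [-1.7, 3.7, -11.4]
opening: 0.0305
```

```bash
python3 ob.py; python3 look.py 13
```

```text
t 16.15 q6 0.258 pos [0.6389 0.0926 0.0942] F [ -1.72   3.7  -11.36] T [0.69  0.187 0.024] op 0.0305
yaw 1.341
t 16.15 q [2.800e-02 1.800e-01 1.650e+00 1.000e-03 1.311e+00 2.580e-01] pos [0.6389 0.0926 0.0942] F [ -1.72   3.7  -11.36] T [0.69  0.187 0.024] op 0.030516944664966517
cam [0.65785889 0.17350301 0.27039109]
knob_center 0.66 [272.3 304.8] 0.13 [0.637  0.0833 0.13  ]
nut 0.98 [273.  234.7] 0.076 [0.64  0.094 0.076]
drive 0.92 [272.2 197.4] 0 [0.6394 0.0934 0.    ]
```

View pics/w13.png

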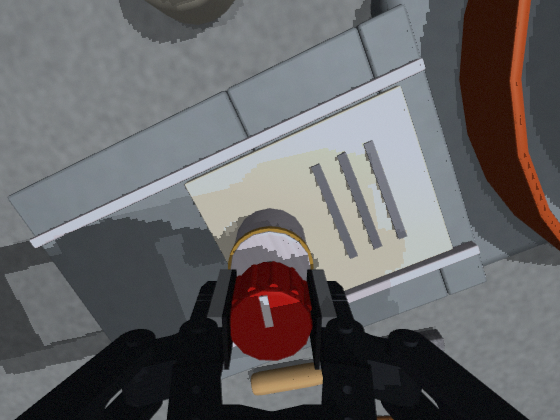

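Request:
{"fn": "carry_out", "kwargs": {
  "series": [
    [-0.01,0.02,0.013,0,0,0.8,0.25],
    [-0.01,0.01,0.013,0,0,0.8,0.25],
    [0,0,0.013,0,0,0.8,0.25],
    [0,0,0.013,0,0,0.8,0.25],
    [0,0,0.013,0,0,0.8,0.25],
    [0,0,0.013,0,0,0.8,0.25],
    [0,0,0,0,0,0,0.25]
  ]
}}

```text
t: 17.05
tool_pos: [0.6387, 0.0928, 0.0962]
tool_rot: [1.926, 2.481, 0.001]
contact_force: [-0.7, 3.7, -10.3]
opening: 0.0305
```

```bash
python3 ob.py
```

```text
t 17.05 q6 -0.222 pos [0.6387 0.0928 0.0962] F [ -0.71   3.75 -10.34] T [ 0.679 -0.063  0.079] op 0.0305
yaw 1.821
```

Request:
{"fn": "carry_out", "kwargs": {
  "series": [
    [0,0.02,0.013,0,0,0.8,0.25],
    [0,0,0.013,0,0,0.8,0.25],
    [0,0,0.013,0,0,0.8,0.25],
    [0,0,0.013,0,0,0.8,0.25],
    [0,0,0.013,0,0,0.8,0.25],
    [0,0,0.013,0,0,0.8,0.25],
    [0,0,0,0,0,0,0.25]
  ]
}}

```text
t: 17.75
tool_pos: [0.6385, 0.093, 0.098]
tool_rot: [1.283, 2.868, -0.001]
contact_force: [-1.7, 2.3, -10.6]
opening: 0.0304
```

```bash
python3 ob.py; python3 look.py 14
```

```text
t 17.75 q6 -0.7 pos [0.6385 0.093  0.098 ] F [ -1.73   2.31 -10.63] T [0.574 0.062 0.037] op 0.0304
yaw 2.3
t 17.75 q [ 0.03   0.176  1.649 -0.     1.317 -0.7  ] pos [0.6385 0.093  0.098 ] F [ -1.73   2.31 -10.63] T [0.574 0.062 0.037] op 0.030369687004170406
cam [0.58149124 0.1548296  0.27410321]
knob_center 0.67 [270.2 306.3] 0.13 [0.6451 0.0829 0.13  ]
nut 0.97 [272.4 231.5] 0.076 [0.636  0.0947 0.076 ]
drive 0.94 [269.  198.7] 0 [0.6365 0.0906 0.    ]
```

View pics/w14.png

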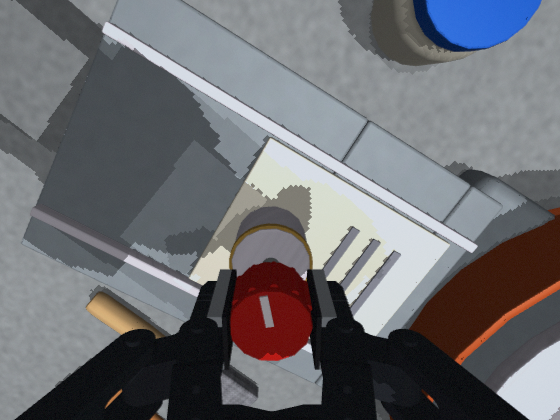

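Request:
{"fn": "carry_out", "kwargs": {
  "series": [
    [-0.01,0.01,0.013,0,0,0.8,0.25],
    [0,0,0.013,0,0,0.8,0.25],
    [0,0,0.013,0,0,0.8,0.25],
    [0,0,0.013,0,0,0.8,0.25],
    [0,0,0.013,0,0,0.8,0.25],
    [0,0,0,0,0,0,0.25]
  ]
}}

```text
t: 18.55
tool_pos: [0.6382, 0.0932, 0.0995]
tool_rot: [-0.686, -3.066, 0.001]
contact_force: [-1.5, 0.6, -10.8]
opening: 0.0304
```

```bash
python3 ob.py
```

```text
t 18.55 q6 -1.1 pos [0.6382 0.0932 0.0995] F [ -1.49   0.6  -10.81] T [0.404 0.189 0.011] op 0.0304
yaw 2.701
```

Request:
{"fn": "carry_out", "kwargs": {
  "series": [
    [0,0,0.008,0,0,0.5,0.25],
    [0,0,0.008,0,0,0.5,0.25],
    [0,0,0,0,0,0,0.25]
  ]
}}

```text
t: 18.85
tool_pos: [0.6381, 0.0932, 0.0999]
tool_rot: [-0.533, -3.096, 0.001]
contact_force: [-1.6, 1.2, -9.9]
opening: 0.0303
```

```bash
python3 ob.py
```

```text
t 18.85 q6 -1.199 pos [0.6381 0.0932 0.0999] F [-1.65  1.25 -9.85] T [0.306 0.195 0.054] op 0.0303
yaw 2.8
```

Request:
{"fn": "carry_out", "kwargs": {
  "series": [
    [0,0,0.008,0,0,0.5,0.25],
    [0,0,0.008,0,0,0.5,0.25],
    [0,0,0,0,0,0,0.25]
  ]
}}

```text
t: 19.15
tool_pos: [0.6381, 0.0932, 0.1003]
tool_rot: [-0.378, -3.118, 0.001]
contact_force: [-2.2, 1.0, -12.3]
opening: 0.0305
```

```bash
python3 ob.py; python3 look.py 15
```

```text
t 19.15 q6 -1.299 pos [0.6381 0.0932 0.1003] F [ -2.17   1.   -12.27] T [0.19  0.235 0.047] op 0.0305
yaw 2.9
t 19.15 q [ 3.000e-02  1.730e-01  1.648e+00 -1.000e-03  1.321e+00 -1.299e+00] pos [0.6381 0.0932 0.1003] F [ -2.17   1.   -12.27] T [0.19  0.235 0.047] op 0.030468692263220364
cam [0.5552888  0.11203533 0.27642803]
knob_center 0.74 [270.1 306.1] 0.13 [0.6497 0.0882 0.13  ]
nut 0.74 [275.4 230.1] 0.076 [0.6347 0.095  0.076 ]
drive 0.92 [269.4 196.8] 0 [0.6362 0.0906 0.    ]
```

View pics/w15.png

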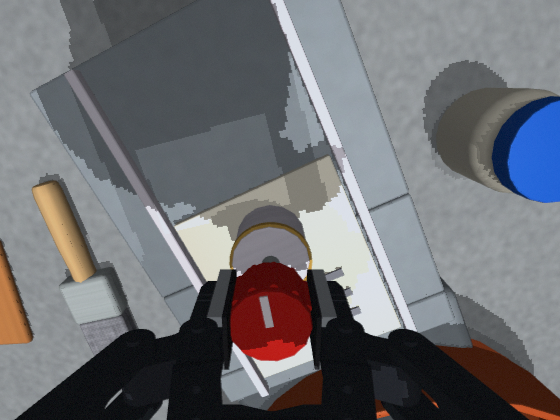

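Request:
{"fn": "carry_out", "kwargs": {
  "series": [
    [0,0,0.004,0,0,0.4,0.25],
    [0,0,0.004,0,0,0.4,0.25],
    [0,0,0,0,0,0,0.25]
  ]
}}

```text
t: 19.65
tool_pos: [0.6381, 0.0932, 0.1006]
tool_rot: [-0.251, -3.131, 0.001]
contact_force: [-2.2, -1.2, -11.5]
opening: 0.0307
```

```bash
python3 ob.py
```

```text
t 19.65 q6 -1.381 pos [0.6381 0.0932 0.1006] F [ -2.2   -1.21 -11.45] T [-0.041  0.344  0.041] op 0.0307
yaw 2.982
```

Request:
{"fn": "carry_out", "kwargs": {
  "series": [
    [0,0,0.004,0,0,0.4,0.25],
    [0,0,0.004,0,0,0.4,0.25],
    [0,0,0,0,0,0,0.25]
  ]
}}

```text
t: 19.95
tool_pos: [0.6381, 0.0932, 0.1008]
tool_rot: [-0.126, -3.139, 0.001]
contact_force: [-2.1, -2.2, -11.1]
opening: 0.0306
```

```bash
python3 ob.py
```

```text
t 19.95 q6 -1.46 pos [0.6381 0.0932 0.1008] F [ -2.11  -2.19 -11.06] T [-0.081  0.393  0.03 ] op 0.0306
yaw 3.061
```

Request:
{"fn": "carry_out", "kwargs": {
  "series": [
    [0,0,0.004,0,0,0.3,0.25],
    [0,0,0.002,0,0,0.2,0.25],
    [0,0,0,0,0,0,0.25]
  ]
}}

```text
t: 20.25
tool_pos: [0.6383, 0.0933, 0.101]
tool_rot: [0.045, 3.141, -0.001]
contact_force: [-2.9, -2.5, -11.2]
opening: 0.0306
```

```bash
python3 ob.py
```

```text
t 20.25 q6 -1.512 pos [0.6383 0.0933 0.101 ] F [ -2.91  -2.55 -11.23] T [-0.248  0.349  0.004] op 0.0306
yaw 3.113
```

Request:
{"fn": "carry_out", "kwargs": {
  "series": [
    [0,0,0.003,0,0,0.25,0.25],
    [0,0,0.002,0,0,0.25,0.25],
    [0,0,0,0,0,0,0.25]
  ]
}}

```text
t: 20.55
tool_pos: [0.6383, 0.0933, 0.1011]
tool_rot: [-0.034, 3.141, -0.001]
contact_force: [-1.7, -2.9, -11.2]
opening: 0.0305
```

```bash
python3 ob.py
```

```text
t 20.55 q6 -1.562 pos [0.6383 0.0933 0.1011] F [ -1.66  -2.93 -11.16] T [-0.405  0.424  0.065] op 0.0305
yaw -3.12
```

Request:
{"fn": "carry_out", "kwargs": {
  "series": [
    [0,0,0,0,0,0.25,0.25],
    [0,0,0,0,0,0,0.25],
    [0,0,-0.03,0,0,0,0.25],
    [0,0,-0.03,0,0,0,0.25],
    [0,0,0,0,0,0,0.25]
  ]
}}

```text
t: 21.05
tool_pos: [0.6387, 0.0935, 0.1002]
tool_rot: [-0.073, 3.14, -0.0]
contact_force: [-1.9, -3.1, -7.3]
opening: 0.0301
```

```bash
python3 ob.py; python3 look.py 16
```

```text
t 21.05 q6 -1.587 pos [0.6387 0.0935 0.1002] F [-1.9  -3.05 -7.29] T [-0.555  0.401  0.017] op 0.0301
yaw -3.095
t 21.05 q [ 0.03   0.174  1.647 -0.     1.319 -1.587] pos [0.6387 0.0935 0.1002] F [-1.9  -3.05 -7.29] T [-0.555  0.401  0.017] op 0.03013470532499776
cam [0.55325077 0.08798044 0.27625137]
knob_center 0.73 [271.5 307.8] 0.13 [0.6517 0.0927 0.13  ]
nut 0.6 [272.1 230.4] 0.076 [0.6348 0.0924 0.076 ]
drive 0.95 [269.4 196.5] 0 [0.6371 0.0906 0.    ]
```

View pics/w16.png

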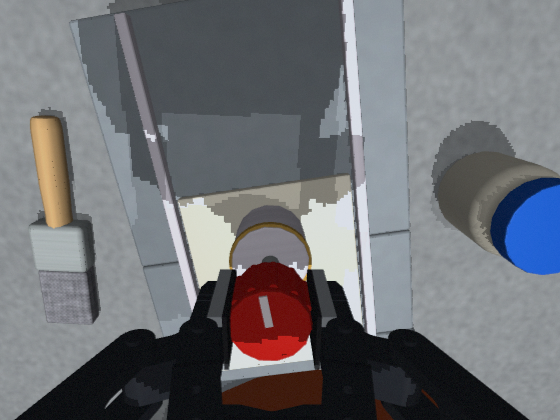

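Request:
{"fn": "carry_out", "kwargs": {
  "series": [
    [-0.1,-0.04,-0.01,0,0,0,0.25],
    [-0.2,-0.04,0,0,0,0,0.25],
    [-0.3,-0.06,0,0,0,0,0.25],
    [-0.3,-0.06,0,0,0,0,0.25],
    [-0.3,-0.06,0,0,0,0,0.25],
    [-0.3,-0.06,0,0,0,0,0.25],
    [-0.3,-0.06,0,0,0,0,0.25],
    [-0.3,-0.06,0,0,0,0,0.25],
    [-0.3,-0.06,0,0,0,0,0.25],
    [0,0,0,0,0,0,0.25]
  ]
}}

```text
t: 22.25
tool_pos: [0.5766, 0.081, 0.0992]
tool_rot: [0.072, -3.138, 0.0]
contact_force: [-1.6, -0.6, -5.1]
opening: 0.0306
```

```bash
python3 ob.py
```

```text
t 22.25 q6 -1.605 pos [0.5766 0.081  0.0992] F [-1.6  -0.62 -5.1 ] T [ 0.168  0.208 -0.001] op 0.0306
yaw -3.095
```

Request:
{"fn": "carry_out", "kwargs": {
  "series": [
    [-0.2,-0.04,0,0,0,0,0.25],
    [-0.2,-0.04,0,0,0,0,0.25],
    [-0.15,-0.03,0,0,0,0,0.25],
    [-0.1,-0.02,0,0,0,0,0.25],
    [-0.04,-0.008,0,0,0,0,0.25],
    [-0.04,-0.008,0,0,0,0,0.25],
    [0,0,0,0,0,0,0.25]
  ]
}}

```text
t: 22.95
tool_pos: [0.5598, 0.0775, 0.0993]
tool_rot: [0.073, -3.14, -0.0]
contact_force: [2.5, 2.0, -5.4]
opening: 0.0303
```

```bash
python3 ob.py
```

```text
t 22.95 q6 -1.611 pos [0.5598 0.0775 0.0993] F [ 2.48  2.03 -5.35] T [ 0.519 -0.231 -0.077] op 0.0303
yaw -3.095
```

Request:
{"fn": "carry_out", "kwargs": {
  "series": [
    [-0.05,-0.01,0,0,0,0,0.25],
    [-0.05,-0.01,0,0,0,0,0.25],
    [0,0,0,0,0,0,0.25]
  ]
}}

```text
t: 23.25
tool_pos: [0.5592, 0.0775, 0.0996]
tool_rot: [-0.072, 3.136, 0.002]
contact_force: [7.9, 3.1, -9.3]
opening: 0.0308
```

```bash
python3 ob.py
```

```text
t 23.25 q6 -1.612 pos [0.5592 0.0775 0.0996] F [ 7.93  3.1  -9.29] T [ 0.826 -1.296 -0.015] op 0.0308
yaw -3.096
```

Request:
{"fn": "carry_out", "kwargs": {
  "series": [
    [0.06,0.015,-0.04,0,0,0,0.25],
    [0,0,0,0,0,0,0.25],
    [0,0,0,0,0,0,0.45],
    [0,0,0,0,0,0,0.6],
    [0,0,0,0,0,0,0.7],
    [0,0,0,0,0,0,0.7],
    [0,0,0,0,0,0,0.7]
  ],
  "grip_force": 20
}}

```text
t: 23.95
tool_pos: [0.559, 0.0772, 0.0986]
tool_rot: [-0.072, 3.141, -0.0]
contact_force: [-0.4, 0.5, 0.5]
opening: 0.0599
```

```bash
python3 ob.py; python3 look.py 17
```

```text
t 23.95 q6 -1.611 pos [0.559  0.0772 0.0986] F [-0.35  0.55  0.51] T [-0.037 -0.008 -0.004] op 0.0599
yaw -3.095
t 23.95 q [ 0.005 -0.01   1.845 -0.     1.306 -1.611] pos [0.559  0.0772 0.0986] F [-0.35  0.55  0.51] T [-0.037 -0.008 -0.004] op 0.05989088240735918
cam [0.47376201 0.07169534 0.27471606]
knob_center 0.92 [273.  311.6] 0.13 [0.573  0.0772 0.13  ]
nut 0.74 [274.  231.3] 0.076 [0.555  0.0772 0.076 ]
drive 0.69 [283.  283.4] 0 [0.6337 0.0893 0.    ]
```

View pics/w17.png

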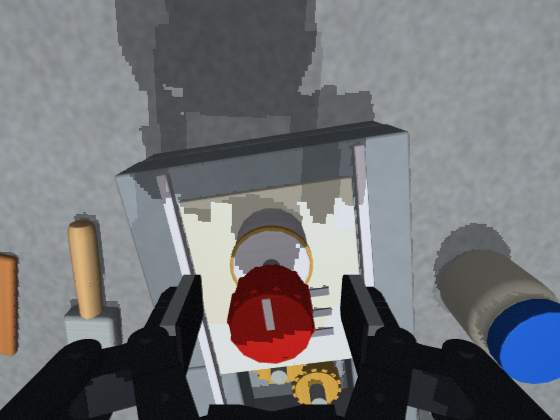

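Released: the knob stays out (large gap above the boss, disc at about (270,315)), the hatch is open and the gears are visible at (300,380). I retract straight up.

Request:
{"fn": "carry_out", "kwargs": {
  "series": [
    [0,0,0.2,0,0,0,0.9],
    [0,0,0.4,0,0,0,0.9],
    [0,0,0.8,0,0,0,0.9],
    [0,0,0.8,0,0,0,0.9],
    [0,0,0.8,0,0,0,0.9],
    [0,0,0.8,0,0,0,0.9],
    [0,0,0.8,0,0,0,0.9],
    [-0.6,0,0.6,0,0,0,0.9],
    [-0.6,0,0,0,0,0,0.9],
    [0,0,0,0,0,0,0.9],
    [0,0,0,0,0,0,0.9]
  ]
}}

```text
t: 25.25
tool_pos: [0.5292, 0.0773, 0.229]
tool_rot: [-0.073, 3.14, -0.0]
contact_force: [-0.3, -1.2, -0.1]
opening: 0.077
```

```bash
python3 ob.py; python3 look.py 18; python3 - <<'E'
from h import *
im=ctrl.get_image('scene')
cv2.imwrite('pics/s18.png',im['frame'])
for nm,z in (('jar_mid',.0425),('bowl_mid',.022),('rib_mid',.004),('brush',0)):
    A,c=world(im);r=ctrl.mark_of(im,nm)
    if r: d=A@ray(r[0]['position'],im);print(nm,np.round(c+d*(z-c[2])/d[2],4))
E
```

```text
t 25.25 q6 -1.611 pos [0.5292 0.0773 0.229 ] F [-0.33 -1.16 -0.13] T [-0.013  0.009  0.024] op 0.077
yaw -3.095
t 25.25 q [ 0.006 -0.182  1.784 -0.     1.539 -1.611] pos [0.5292 0.0773 0.229 ] F [-0.33 -1.16 -0.13] T [-0.013  0.009  0.024] op 0.07701671929665192
cam [0.44375351 0.07181258 0.4049838 ]
knob_center 0.93 [271.8 244.8] 0.13 [0.5686 0.0783 0.13  ]
nut 0.61 [273.5 211.9] 0.076 [0.5588 0.0796 0.076 ]
drive 0.67 [280.6 252.4] 0 [0.6372 0.0926 0.    ]
jar_mid [0.6206 0.2559 0.0425]
bowl_mid [0.5345 0.3851 0.022 ]
rib_mid [ 0.6587 -0.1688  0.004 ]
brush [ 0.6722 -0.0642  0.    ]
```

View pics/w18.png

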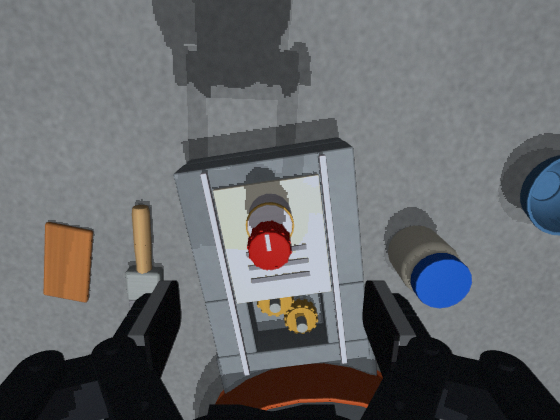

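View pics/s18.png

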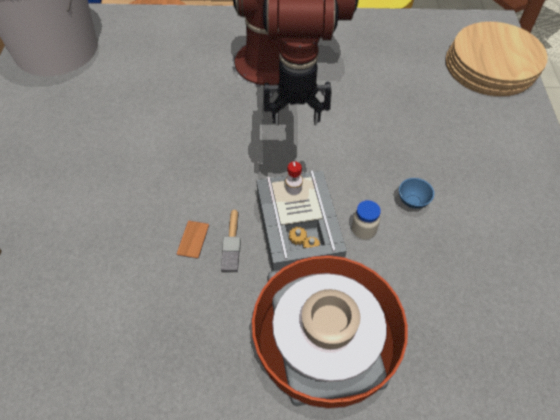

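```bash
python3 -c "
from station import ctrl
print(ctrl.finish_job())"
```

```text
the job is handed in; nothing more can be done
None
```

The gear hatch is fully open, the screw stays out by itself, and I handed the job in at about 25 s of the 72 s.

- **Screw:** I gripped the knob and lifted it until the pull rose above the spring, at about 7.5 mm. I then turned it counterclockwise about 3.23 rad while following the thread up. The pull peaked at about 13 N, some 5 N over the spring.
- **End stop:** I felt no clear torque rise there. That the screw is at or close to its stop comes from the 3.23 rad turned without slipping (at least 2.9 rad on the screw) and from the white line on top, which now points half a turn from where it started.
- **Hatch:** I slid it about 80 mm by the knob until the force rose to about 8 N at the stop. I then eased off, let go and moved up clear.
- **Last checks:** The pictures show the knob standing out, the gears exposed and the robot clear. The brush, jar, rib and bowl were measured within about 7 mm of their first positions, which is the spread of the measurement, and contact force was about zero.
- **Mismatch:** The fingers seemed to end about 30 mm short of the stated tool tip, both in the pictures and when they closed without touching the knob. I set the grip height from the pictures and by feel instead.

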